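# Shim the rocking magnetic stirrer

## Task

The magnetic stirrer rocks because the foot under its front left corner (the near left one, seen from the robot) has lost its rubber pad. Push the yellow wedge along the bench, thin end first, under that bare foot until the foot bears firmly on it, then press down on the top of that corner with the fingertips to check that the stirrer no longer rocks. Only push and press: do not pinch or lift the wedge, do not shove the stirrer out of its place, and leave the flasks on it and everything else on the bench undisturbed.

Things in the scene. Friction and masses are not known exactly. Their poses are not given: they have to be found in the camera images.
- stirrer: four-place magnetic stirrer, white-topped slab 270 x 270 mm, 4.5 to 6 kg, standing free. Origin: on the bench under its middle; x to its back (away from the robot), y to its left, z up. Underside 20 mm, flat top 74 mm above the bench. Feet at x, y = +-105 mm: three domed rubber ones, 26 mm across; at front left (-105, +105) the bare one. Flasks on its two back places, x = +62 mm. A knob sticks out 15 mm in front
- bare_foot (a point): lowest point of the bare foot, a domed steel stud 16 mm across, 30 mm in from the stirrer's front and left faces; it hangs 10 mm above the bench until something fills the gap
- corner_top (a point): point on the stirrer's flat top, 40 mm in from its front and left faces, almost over the bare foot, 74 mm above the bench: where to press. Without a shim, 3 to 5 N here tips the corner down by 10 mm; so check with 6 to 15 N, held for half a second. Well wedged, it hardly yields
- wedge: yellow hard-plastic levelling wedge, 120 mm long, 40 mm wide, 50 to 100 g, flat on the bench left of the stirrer, turned up to 0.3 rad from, and up to 30 mm beside, the line to the foot. Origin: centre of its underside; x along its length to the thin end, z up. Upright sides. Thickness falls evenly from 20 mm (x = -60 mm) to 2 mm (x = +60 mm): 10 mm, as at the foot, at x = +7 mm
- wedge_heel (a point): middle of the wedge's upright rear face (40 x 20 mm, at its x = -60 mm), 10 mm above the bench: the face to push on. The wedge slides with under 1 N; once it meets the foot the push needed rises steeply within 1 to 3 mm. 5 to 12 N wedges it firmly; over about 20 N begins to lift or shove the stirrer. It stays where it was pushed
- flask_a: clear conical flask, base 80 mm across, 140 mm high, loose on one of the stirrer's two back places. Origin: centre of its underside
- flask_b: clear conical flask with a black stopper, base 64 mm across, 124 mm high, loose on the other back place. Origin: centre of its underside
- bottle_red: white bottle with red cap, 66 mm across, 125 mm high, loose, right of the stirrer. Origin: centre of its underside
- bottle_amber: amber bottle with red cap, 60 mm across, 150 mm high, loose, right of the stirrer. Origin: centre of its underside
- bottle_blue: clear bottle with blue cap, 56 mm across, 100 mm high, loose, on the left. Origin: centre of its underside
- vial: small clear vial with white cap, 26 mm across, 50 mm high, loose, near left. Origin: centre of its underside
- weigh_dish: low white weighing dish, 60 mm across, 18 mm high, loose, near right. Origin: centre of its underside
There are look-alikes about, which are no part of the job. There is more than one size of the wedge; the job needs the middle-sized.

How it is judged:
On the way, in this order (a step that is already met when the one before it is completed fails the run):
1. the wedge is under the bare foot and carries it, the stirrer level (contact force between wedge and stirrer above 0.4 N and y of bare_foot in the frame of wedge between -0.018 and 0.018 m and x of bare_foot in the frame of wedge between -0.025 and 0.03 m and angle between stirrer's own z axis and vertical below 0.012 rad), for 0.2 s.
2. the fingers press down on the front left quarter of the stirrer's top with at least 4 N and it does not rock (all of step 1 and contact force between the fingers and stirrer above 4 N and x of the grasp point in the frame of stirrer below -0.02 m and y of the grasp point in the frame of stirrer above 0.02 m and z of the grasp point in the frame of stirrer above 0.074 m), for 0.15 s.
At the end, for the whole second after the job is handed in: the wedge lies at rest on the bench with the bare foot bearing on it (over 0.4 N, foot within 18 mm of the wedge's middle line and between 25 mm behind and 30 mm ahead of its centre), the stirrer stands level (within 0.012 rad), at rest and within 15 mm of where it stood (all of step 1 and height (world z) of wedge below 0.004 m and linear speed of each of wedge, stirrer below 0.01 m/s and distance of stirrer from where it was at the start of the episode below 0.015 m); the robot touches nothing.
It fails at once if the wedge is lifted (its middle 8 mm off the bench), tipped over, or gripped or rammed with more than 30 N (contact force between the fingers and wedge above 30 N or height (world z) of wedge above 0.008 m or angle between wedge's own z axis and vertical above 0.35 rad).
It fails at once if the stirrer is shoved more than 15 mm or lifted (distance of stirrer from where it was at the start of the episode above 0.015 m or height (world z) of stirrer above 0.01 m).
It fails at once if the stirrer is pressed with more than 40 N (contact force between the fingers and stirrer above 40 N).
It fails at once if a flask on the stirrer is tipped, moved more than 20 mm or touched (angle between any of flask_a, flask_b's own z axis and vertical above 0.25 rad or distance of any of flask_a, flask_b from where it was at the start of the episode above 0.02 m or contact force between the fingers and flask_a above 1 N or contact force between the fingers and flask_b above 1 N).
It fails at once if another thing on the bench is moved more than 20 mm or tipped (distance of any of bottle_red, bottle_amber, bottle_blue, vial, weigh_dish from where it was at the start of the episode above 0.02 m or angle between any of bottle_red, bottle_amber, bottle_blue, vial, weigh_dish's own z axis and vertical above 0.25 rad).
It also fails if it takes over 64 s, if anything falls off the work surface, if the arm or the gripper's body presses on something with over 40 N, if the wrist force passes 120 N, or if a joint passes its speed limit or range.

## Robot

A 6-joint arm with a two-finger parallel gripper is mounted at the origin on the work surface. World frame = base frame: x ahead of the robot, y to its left, z up, the work surface at z = 0. Lengths are in m, angles in rad, forces in N, time in s.
With the tool pointing down it reaches from about 0.35 to 0.975 m from the base axis. Payload 4.9 kg.
Tool frame: the origin (TCP) lies at the very end of the fingers, on their centre line; the grasp point (between the pads) lies 19 mm behind it; y points along the fingers, z is the direction in which the jaws open and shut, and the axes are right-handed (so a half turn about y gives the same grasp; the last joint's range is limited). The gripper opens to 85 mm and grips with 20 to 120 N. Pads are 22 mm wide; open, the fingers measure 114 mm over their backs; the gripper's body (76 mm by 85 mm) begins 54 mm behind the grasp point. The pads swing forward as they close: fully open they stand 13 mm farther back than shut.
Start: joints at [-1.229, 0.053, 1.613, -0, 1.476, -0.119], TCP at [0.278, -0.56, 0.231] pointing down, gripper open.
Joint ranges: [-3.01, 3.01], [-1.01, 2.22], [0.06, 2.58], [-1.02, 4.17], [0.09, 2.62], [-3.14, 3.14]. Speed limits (rad/s): [2.57, 2.57, 3.14, 3.14, 3.14, 3.14].

## Interface

Orientations are given as a rotation vector (axis times angle).
In Python, from station import ctrl gives the robot as it stands.
- The arm moves only by the tool arm_command, never from a script. Its argument "steps" is a list of rows, each a list of 3 entries, a list of its own where there are three numbers: the shift along the tool's x, y, z in m, then the turn, a rotation vector about the tool's x, y, z in degrees, then the opening, from 0 (shut) to 1 (fully open). In form: [[[dx, dy, dz], [ax, ay, az], gripper], ...]. A call has 1 to 5 rows; each row is the pose to reach, as a shift and turn from the pose measured when the call began, along the tool's axes at that moment; what a row does not reach only later rows make up. A row lasts 1/10 s, in which the tool goes at most 50 mm and 8.59 degrees, less where a joint would pass 70% of its speed; a pose out of reach is approached as far as the arm can. A call with a gripper value outside its range is refused whole. The fingers move at their own pace and stop on an object; "force" is the grip in N (left out, the last holds). Time passes only in rows, so rows that repeat a pose let the fingers close. It gives the time, the measured TCP pose, the force and the opening at its end, in the units of the state.
- ctrl.get_obs(): the state, without advancing time (a new reading comes with each control period).
- ctrl.get_image(name): name is "scene" or "top" or "wrist"; returns a dict with "img" (400x640x3 uint8, red, green, blue), "camera_matrix" (3x3 intrinsics, pixels), "world_from_camera" (4x4, takes a point from camera to world coordinates). Camera axes: x right, y up, looking along -z (the intrinsics and any distortion apply to the point x, -y, -z); pixel columns grow to the right and rows downward; lengths in m; the calibration is good to about 2 mm. A picture is of the moment at which its call begins. There is no depth.
- ctrl.finish_job(): hands the job in, once; it reports no verdict.
Trained networks look in a picture, given as the dict that the camera call returned (one of the last four; its "shot" number tells which), for a name from the list of things; names that differ only in an ending like _2 or _b are one class to them, and where a whole thing is asked for, a point or a joint stands for the part that bears it (a point fixed in the world has none). Each returns a list of dicts, best first, with "confidence" (0 to 1); they miss things now and then, are a little off and sometimes report something else, mostly with a low value. They report only what shows in the picture. A call takes as long as a camera call. They do not tell look-alikes from the thing itself.
- ctrl.boxes_of(picture, name): "position" ([row, column] in pixels, amid what is visible of it).
The state is a dict: "t": time; "q": joint angles; "dq": joint speeds; "effort": joint torques, N m; "tool_pos": TCP position; "tool_rot": TCP orientation; "contact_force": force on the tool from outside, world axes, zero at the start; "wrist_torque": the same for the moment, N m; "opening": finger opening in m.
Only numpy, scipy, OpenCV 4.12 (cv2) and the standard library are available. Lean on these libraries where they do the work, as an engineer would, in place of code of your own. Each camera call takes 0.05 s, during which the arm holds its last target.

## Working session

There is one attempt and no reset: what is moved stays moved. The work goes in short steps, Python scripts to look and compute and a tool call to move; the robot and the scene stay as the last step left them, time stands still between calls to the robot, and variables do not carry over. Pictures are saved under pics/ and viewed, and the job is handed in when it is done.

Besides the shell and the picture viewer there is one more tool, called after ">>>" as name(argument=value, ...) on one line, values as JSON. arm_command: Moves the arm, as the interface text tells. Its arguments: {"type":"object","properties":{"steps":{"type":"array"},"force":{"type":"number"}},"required":["steps"]}

```bash
mkdir -p pics
cat > h.py <<'E'
import numpy as np, cv2
from station import ctrl
from scipy.spatial.transform import Rotation as R
def save(p,n): cv2.imwrite('pics/'+n+'.png',cv2.cvtColor(p['img'],cv2.COLOR_RGB2BGR))
def ray(p,u,v):
    K=np.array(p['camera_matrix']);T=np.array(p['world_from_camera'])
    d=np.array([(u-K[0,2])/K[0,0],-(v-K[1,2])/K[1,1],-1.]);return T[:3,3],T[:3,:3]@d
def at(p,u,v,z):
    o,d=ray(p,u,v);return o+d*(z-o[2])/d[2]
def proj(p,X):
    K=np.array(p['camera_matrix']);T=np.array(p['world_from_camera'])
    c=T[:3,:3].T@(np.array(X)-T[:3,3]);return K[0,0]*c[0]/-c[2]+K[0,2],K[1,1]*-c[1]/-c[2]+K[1,2]
E
python3 - <<'E'
from h import *
np.set_printoptions(precision=4,suppress=True)
o=ctrl.get_obs();print(o)
for n in ['top','scene']:
    p=ctrl.get_image(n);save(p,n+'0');print(p.keys(),p['camera_matrix'],p['world_from_camera'])
    for k in ['wedge','stirrer','vial','bottle_blue','flask_a','wedge_heel','bare_foot','corner_top']:
        print(n,k,[(d['position'],d['confidence'],at(p,d['position'][1],d['position'][0],.01)) for d in ctrl.boxes_of(p,k)][:4])
E
```

```text
{'t': 0.0, 'q': array([-1.229 ,  0.0534,  1.6143, -0.    ,  1.476 , -0.119 ]), 'dq': array([-0.0002,  0.0021,  0.0011, -0.0011,  0.0006,  0.0005]), 'effort': array([ -0.0024, -39.3689, -37.0172,  -0.0002,   0.007 ,  -0.    ]), 'tool_pos': array([ 0.2777, -0.5592,  0.23  ]), 'tool_rot': array([-0.4613,  1.9674, -1.9632]), 'contact_force': array([ 0.8431,  0.2317, -0.838 ]), 'wrist_torque': array([-0.0146, -0.0321,  0.0495]), 'opening': 0.08519363371249561}
dict_keys(['img', 'camera_matrix', 'world_from_camera', 'shot']) [[390.9992   0.     316.2181]
 [  0.     390.9992 205.6607]
 [  0.       0.       1.    ]] [[-0.0009  0.9858 -0.1678  0.3665]
 [-1.     -0.0011 -0.0009  0.0368]
 [-0.001   0.1678  0.9858  1.0676]
 [ 0.      0.      0.      1.    ]]
top wedge [([213.7, 280.7], 0.94, array([0.5243, 0.1349, 0.01  ])), ([149.3, 250.7], 0.9, array([0.7076, 0.2219, 0.01  ])), ([265.4, 283.9], 0.85, array([0.3845, 0.1243, 0.01  ]))]
top stirrer [([167.1, 360.2], 0.6, array([ 0.6555, -0.0851,  0.01  ]))]
top vial [([215.8, 279.4], 0.74, array([0.5185, 0.1383, 0.01  ])), ([279.5, 203.6], 0.64, 
[... 1404 characters left out ...]
], 0.49, array([ 0.6505, -0.1019,  0.01  ]))]
scene flask_a [([179.6, 220.9], 0.83, array([ 0.7342, -0.2215,  0.01  ])), ([209.2, 252.4], 0.63, array([ 0.7005, -0.0868,  0.01  ])), ([104.9, 327.8], 0.47, array([ 0.3209, -0.3147,  0.01  ]))]
scene wedge_heel [([302.5, 302.0], 0.98, array([0.7147, 0.216 , 0.01  ])), ([214.4, 388.9], 0.89, array([0.3858, 0.1172, 0.01  ])), ([242.2, 350.1], 0.73, array([0.5233, 0.1355, 0.01  ])), ([178.8, 221.9], 0.54, array([ 0.7306, -0.2226,  0.01  ]))]
scene bare_foot [([198.0, 267.9], 0.63, array([ 0.647 , -0.0978,  0.01  ])), ([242.2, 351.3], 0.47, array([0.5206, 0.1371, 0.01  ]))]
scene corner_top [([200.0, 261.3], 0.6, array([ 0.6658, -0.1012,  0.01  ]))]
```

View pics/top0.png

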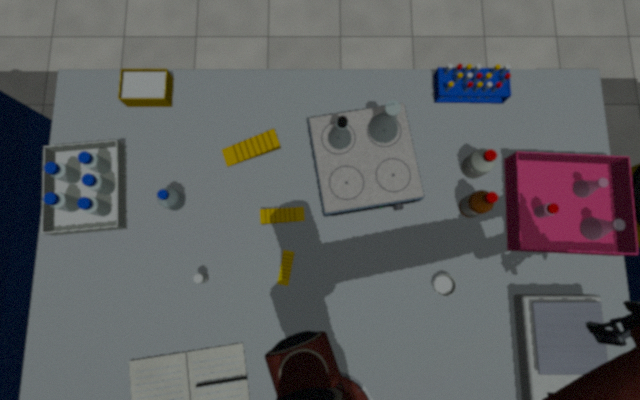

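View pics/scene0.png

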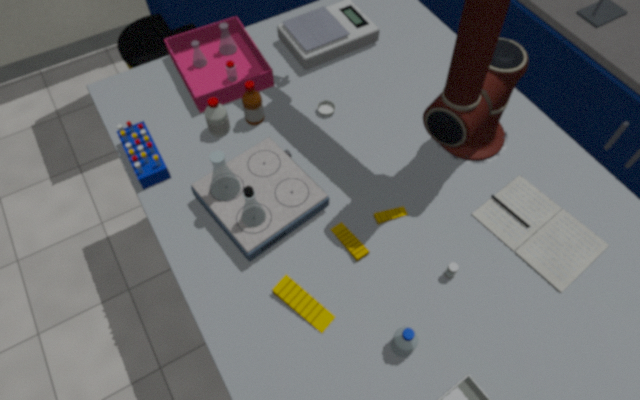

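Run:
```python
from h import *
np.set_printoptions(precision=4,suppress=True)
p=ctrl.get_image('top');s=ctrl.get_image('scene')
import pickle;pickle.dump((p,s),open('ps.pkl','wb'))
for n,q in (('top',p),('scene',s)):
    hsv=cv2.cvtColor(q['img'],cv2.COLOR_RGB2HSV)
    m=cv2.inRange(hsv,(20,90,90),(38,255,255))
    c,_=cv2.findContours(m,cv2.RETR_EXTERNAL,cv2.CHAIN_APPROX_NONE)
    for k in c:
        if cv2.contourArea(k)<60: continue
        r=cv2.minAreaRect(k); b=cv2.boxPoints(r)
        print(n,cv2.contourArea(k),b.tolist()); print(np.array([at(q,u,v,.008)[:2] for u,v in b]))
a=cv2.resize(p['img'][90:310,180:460],None,fx=2.8,fy=2.7,interpolation=cv2.INTER_CUBIC);cv2.imwrite('pics/topz.png',a[...,::-1])
a=cv2.resize(s['img'][150:340,200:430],None,fx=3.4,fy=3.1,interpolation=cv2.INTER_CUBIC);cv2.imwrite('pics/scz.png',a[...,::-1])
```

```text
top 176.0 [[260.0, 208.0], [277.0, 208.0], [277.0, 223.0], [260.0, 223.0]]
[[0.5405 0.1921]
 [0.5405 0.1454]
 [0.499  0.1448]
 [0.499  0.1912]]
top 1017.5 [[220.0689697265625, 149.17242431640625], [273.5172424316406, 127.79312133789062], [280.89654541015625, 146.24139404296875], [227.44827270507812, 167.62069702148438]]
[[0.7087 0.3086]
 [0.7718 0.159 ]
 [0.7171 0.1372]
 [0.655  0.2858]]
scene 1428.0 [[270.4235534667969, 290.5058898925781], [285.3176574707031, 273.1294250488281], [335.8000183105469, 316.3999938964844], [320.9059143066406, 333.7764587402344]]
[[0.7669 0.1481]
 [0.7126 0.1257]
 [0.661  0.2875]
 [0.7138 0.3057]]
scene 560.5 [[328.0, 231.00001525878906], [339.0, 220.00001525878906], [369.5, 250.50001525878906], [358.5, 261.5]]
[[0.5557 0.0761]
 [0.5123 0.0621]
 [0.4919 0.181 ]
 [0.534  0.1929]]
scene 280.0 [[373.6470947265625, 212.58824157714844], [404.94122314453125, 204.7647247314453], [407.52947998046875, 215.11766052246094], [376.2353515625, 222.94117736816406]]
[[0.4178 0.0903]
 [0.3286 0.1133]
 [0.3422 0.1441]
 [0.43   0.1211]]
```

The big wedge is at about (250,147), the middle one at (282,215) and the small one at (287,267) in the top view. The middle one is about 120 mm long, which matches the wedge I need. The stirrer's front left corner is near (325,212).

View pics/topz.png

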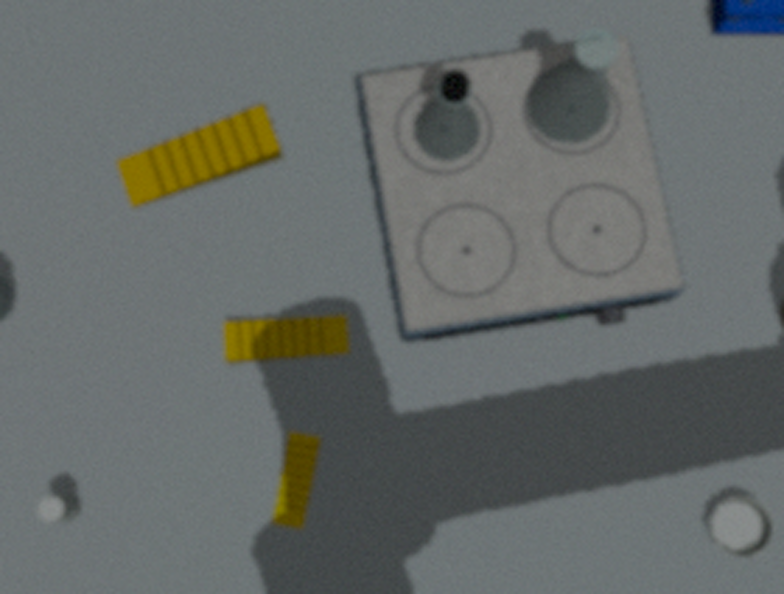

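View pics/scz.png

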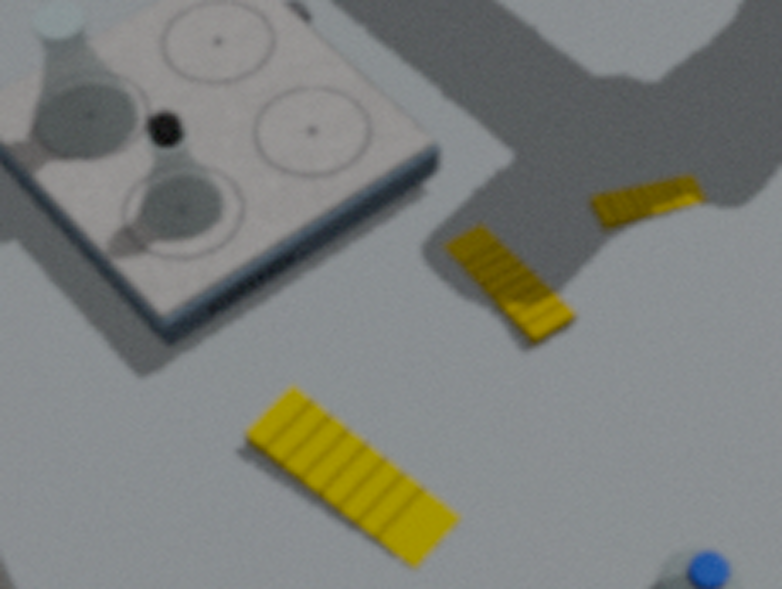

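```bash
cat > fit.py <<'E'
from h import *
from scipy.optimize import minimize,least_squares
def wedge_verts(x,y,th):
    L=[(-60,-20,0),(-60,20,0),(60,20,0),(60,-20,0),(-60,-20,20),(-60,20,20),(60,20,2),(60,-20,2)]
    L=np.array(L)/1000.;c,s=np.cos(th),np.sin(th)
    return np.c_[x+c*L[:,0]-s*L[:,1],y+s*L[:,0]+c*L[:,1],L[:,2]]
def mask(q,uv,r=45):
    hsv=cv2.cvtColor(q['img'],cv2.COLOR_RGB2HSV)
    m=cv2.inRange(hsv,(15,110,40),(40,255,255))
    n,l,st,ce=cv2.connectedComponentsWithStats(m)
    k=min([i for i in range(1,n) if st[i,4]>60],key=lambda i:np.hypot(*(ce[i]-uv)))
    return (l==k).astype(np.uint8)
def fitw(pics,g):
    ms=[mask(q,np.array(proj(q,[g[0],g[1],.008]))) for q in pics]
    print([int(m.sum()) for m in ms])
    def cost(a):
        t=0
        for q,m in zip(pics,ms):
            V=np.array([proj(q,X) for X in wedge_verts(*a)])
            h=cv2.convexHull((V*64).round().astype(np.int32).reshape(-1,1,2))
            S=4; w=np.zeros((400*S,640*S),np.uint8)
            hh=((V+.5)*S*16).round().astype(np.int32); hh=cv2.convexHull(hh.reshape(-1,1,2))
            cv2.fillConvexPoly(w,hh,255,shift=4)
            w=cv2.resize(w,(640,400),interpolation=cv2.INTER_AREA)/255.
            t+=np.abs(w-m).sum()/m.sum()
        return t
    best=min((minimize(cost,[g[0],g[1],g[2]+d],method='Nelder-Mead',options=dict(initial_simplex=np.array([[g[0],g[1],g[2]+d],[g[0]+.01,g[1],g[2]+d],[g[0],g[1]+.01,g[2]+d],[g[0],g[1],g[2]+d+.15]]),xatol=1e-5,fatol=1e-5)) for d in (-.1,0,.1)),key=lambda r:r.fun)
    return best.x,best.fun
E
python3 - <<'E'
from fit import *
import pickle
np.set_printoptions(precision=4,suppress=True)
p,s=pickle.load(open('ps.pkl','rb'))
for P in ([p,s],[p],[s]): print(fitw(P,[.523,.13,-1.5]))
C=np.array([[135,135],[135,-135],[-135,-135],[-135,135]])/1000.
obs={0:(308.6,116.7),1:(405,104.8),2:(423.6,196.7),3:(324.6,213)}
so={3:(328.8,199),0:(250,253.2)}
def res(a):
    c,sn=np.cos(a[2]),np.sin(a[2]);r=[]
    for q,o in ((p,obs),(s,so)):
        for i,uv in o.items():
            X=[a[0]+c*C[i,0]-sn*C[i,1],a[1]+sn*C[i,0]+c*C[i,1],.074]
            r+=list(np.array(proj(q,X))-uv)
    return r
f=least_squares(res,[.66,-.09,.2]);print(f.x,f.fun)
# refine by line edges: overlay check
for q,n in ((p,'to'),(s,'so')):
    a=f.x;c,sn=np.cos(a[2]),np.sin(a[2])
    im=cv2.resize(q['img'],None,fx=3,fy=3,interpolation=cv2.INTER_CUBIC)[...,::-1].copy()
    V=[]
    for i in range(4): V.append(proj(q,[a[0]+c*C[i,0]-sn*C[i,1],a[1]+sn*C[i,0]+c*C[i,1],.074]))
    cv2.polylines(im,[((np.array(V)+.5)*3).round().astype(int)],True,(0,0,255),1)
    w,_=fitw([p,s],[.523,.13,-1.5]);V=np.array([proj(q,X) for X in wedge_verts(*w)])
    for idx in ([0,1,2,3],[4,5,6,7]): cv2.polylines(im,[((V[idx]+.5)*3).round().astype(int)],True,(255,0,255),1)
    ux,uy=((np.array(proj(q,[.6,-.0,.05])))*3).astype(int)
    cv2.imwrite('pics/'+n+'.png',im[max(0,uy-280):uy+280,ux-380:ux+380])
c,sn=np.cos(f.x[2]),np.sin(f.x[2])
for n,(X,Y) in dict(foot=(-.105,.105),corner=(-.095,.095)).items(): print(n,f.x[0]+c*X-sn*Y,f.x[1]+sn*X+c*Y)
E
```

```text
[655, 622]
(array([ 0.522 ,  0.1289, -1.4955]), np.float64(0.2081413578170278))
[655]
(array([ 0.5225,  0.1316, -1.5083]), np.float64(0.05448884897470438))
[622]
(array([ 0.5218,  0.1241, -1.4879]), np.float64(0.0841434966269466))
[ 0.6669 -0.0915  0.1512] [-1.6405 -0.8282  0.8754 -3.3297  2.0845  1.925  -2.1172  1.3075  2.8262
 -2.8155 -2.6446  1.2134]
[655, 622]
[655, 622]
foot 0.5472637550900145 -0.003552329694479675
corner 0.5586562281172208 -0.011931563449685184
```

View pics/to.png

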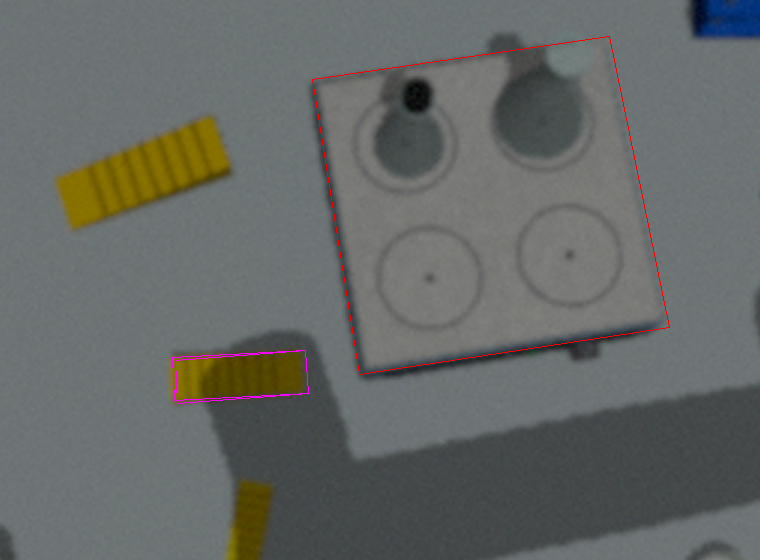

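View pics/so.png

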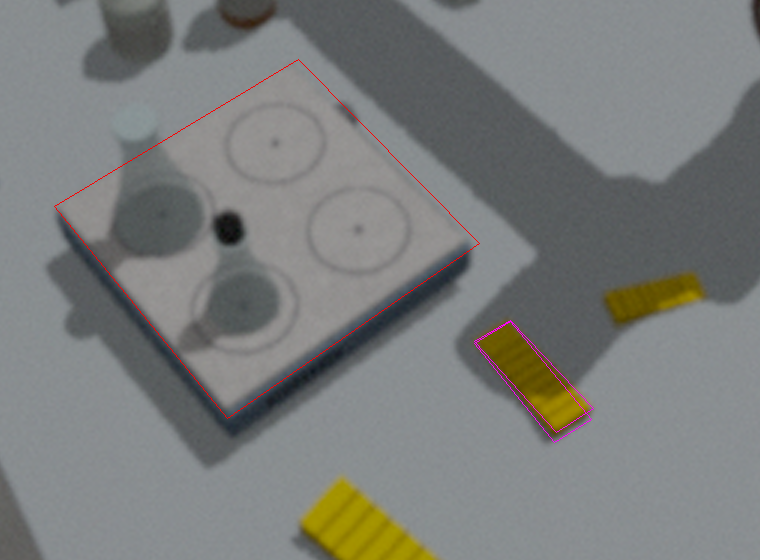

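```bash
cat >> fit.py <<'E'
C=np.array([[135,135],[135,-135],[-135,-135],[-135,135]])/1000.
def loc(a,X,Y,z): 
    c,s=np.cos(a[2]),np.sin(a[2]);return [a[0]+c*X-s*Y,a[1]+s*X+c*Y,z]
def fits(q,g,edges=(0,1,2,3)):
    G=cv2.GaussianBlur(cv2.cvtColor(q['img'],cv2.COLOR_RGB2GRAY).astype(np.float32),(0,0),.7)
    t=np.linspace(.04,.96,80)
    def cost(a):
        tot=0
        for i in edges:
            A,B=C[i],C[(i+1)%4];n=(A+B)/np.linalg.norm(A+B)
            P=A+np.outer(t,B-A)
            v=[]
            for d in (-.004,.004):
                uv=np.array([proj(q,loc(a,*(x+n*d),.074)) for x in P],np.float32)
                v.append(cv2.remap(G,uv[:,0].copy(),uv[:,1].copy(),cv2.INTER_LINEAR).ravel())
            tot-=np.mean(np.clip(v[0]-v[1],-10,60))
        return tot
    b=None
    for dx in(-.006,0,.006):
      for dy in (-.006,0,.006):
        x0=np.array([g[0]+dx,g[1]+dy,g[2]])
        r=minimize(cost,x0,method='Nelder-Mead',options=dict(initial_simplex=np.vstack([x0,x0+[.005,0,0],x0+[0,.005,0],x0+[0,0,.04]]),xatol=1e-5,fatol=1e-3))
        if b is None or r.fun<b.fun:b=r
    return b.x,b.fun
E
python3 - <<'E'
from fit import *
import pickle
np.set_printoptions(precision=4,suppress=True)
p,s=pickle.load(open('ps.pkl','rb'))
for q,n in ((p,'t1'),(s,'s1')):
    a,f=fits(q,[.667,-.0915,.15]);w,fw=fitw([q],[.522,.13,-1.5])
    print(n,a,f,w,fw,'foot',loc(a,-.105,.105,0),'corner',loc(a,-.095,.095,0))
    F=np.array(loc(a,-.105,.105,0)[:2])-w[:2];c,sn=np.cos(w[2]),np.sin(w[2]);print('foot in wedge',F@[c,sn],F@[-sn,c])
    im=cv2.resize(q['img'],None,fx=3,fy=3,interpolation=cv2.INTER_CUBIC)[...,::-1].copy()
    V=[proj(q,loc(a,*C[i],.074)) for i in range(4)]
    cv2.polylines(im,[((np.array(V)+.5)*3).round().astype(int)],True,(0,0,255),1)
    for X in (-.062,.062):
      for Y in (-.062,.062): cv2.circle(im,tuple(((np.array(proj(q,loc(a,X,Y,.074)))+.5)*3).round().astype(int)),3,(0,255,0),1)
    V=np.array([proj(q,X) for X in wedge_verts(*w)])
    for idx in ([0,1,2,3],[4,5,6,7]): cv2.polylines(im,[((V[idx]+.5)*3).round().astype(int)],True,(255,0,255),1)
    ux,uy=((np.array(proj(q,[.6,-.0,.05])))*3).astype(int)
    cv2.imwrite('pics/'+n+'.png',im[max(0,uy-280):uy+280,ux-380:ux+380])
E
```

```text
[655]
t1 [ 0.6719 -0.0966  0.1655] -83.524169921875 [ 0.5225  0.1316 -1.5075] 0.05459661727286335 foot [np.float64(0.5510672063388141), np.float64(-0.010283273075151991), 0] corner [np.float64(0.5625777519759158), np.float64(-0.018499558071194994), 0]
foot in wedge 0.14340973503738824 0.019515686900304426
[622]
s1 [ 0.6662 -0.0983  0.1607] -91.54769897460938 [ 0.5216  0.1246 -1.4958] 0.0868419393480865 foot [np.float64(0.5457206964440691), np.float64(-0.011471091985117032), 0] corner [np.float64(0.5571915517085088), np.float64(-0.019742698812226067), 0]
foot in wedge 0.1374552057594473 0.013873709987101579
```

View pics/t1.png

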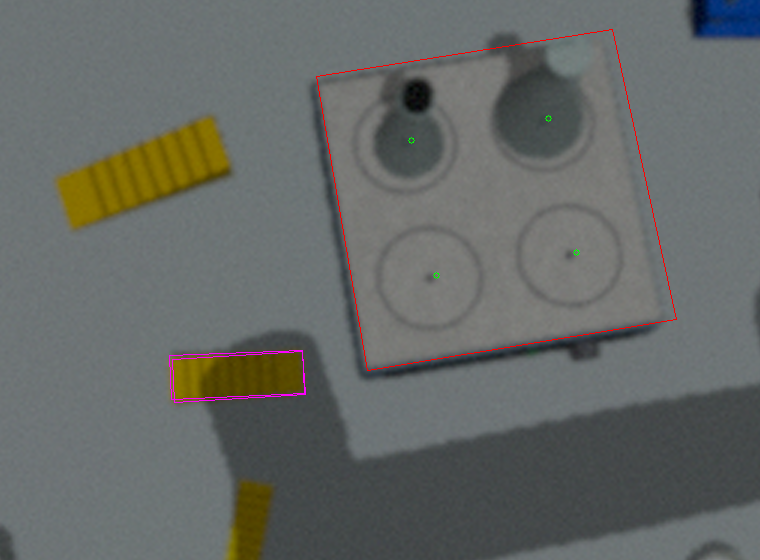

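View pics/s1.png

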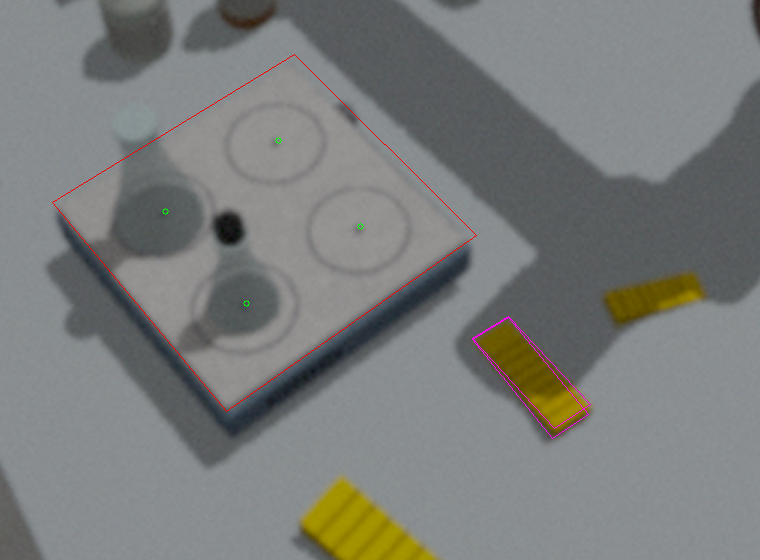

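```bash
cat >> fit.py <<'E'
def dots(q,g,which=((-.062,-.062),(-.062,.062)),r=3):
    G=cv2.GaussianBlur(cv2.cvtColor(q['img'],cv2.COLOR_RGB2GRAY).astype(np.float32),(0,0),.6)
    out=[]
    for X,Y in which:
        u,v=proj(q,loc(g,X,Y,.074));u,v=int(round(u)),int(round(v))
        w=G[v-r:v+r+1,u-r:u+r+1];j=np.unravel_index(w.argmin(),w.shape)
        cu,cv_=u-r+j[1],v-r+j[0]
        w=G[cv_-2:cv_+3,cu-2:cu+3];w=np.clip(np.median(w)-3-w,0,None)
        yy,xx=np.mgrid[-2:3,-2:3]
        out.append((cu+(w*xx).sum()/w.sum(),cv_+(w*yy).sum()/w.sum()))
    return out
E
python3 - <<'E'
from fit import *
import pickle
np.set_printoptions(precision=4,suppress=True)
p,s=pickle.load(open('ps.pkl','rb'))
for q,g in ((p,[.6705,-.0925,.16]),(s,[.665,-.0975,.16])):
    W=((-.062,-.062),(-.062,.062),(.062,.062),(.062,-.062))
    D=dots(q,g,W[:4]);print(D)
    for k in (2,4):
        f=least_squares(lambda a:np.ravel([np.array(proj(q,loc(a,*w,.074)))-d for w,d in list(zip(W,D))[:k]]),g)
        print(k,f.x,f.fun,'foot',np.array(loc(f.x,-.105,.105,0)))
E
```

```text
[(np.float64(392.7425144284195), np.float64(174.5503056554625)), (np.float64(346.13821560038474), np.float64(182.2594451722563)), (np.float64(337.50467980339636), np.float64(137.19263505764093)), (np.float64(383.34635374510486), np.float64(129.8089268062506))]
2 [ 0.6688 -0.0911  0.1665] [ 0.0477 -0.0099 -0.0475  0.0089] foot [ 0.5478 -0.0049  0.    ]
4 [ 0.6689 -0.0908  0.1681] [-0.023  -0.1259 -0.1019 -0.0327  0.0892  0.142   0.0383  0.0226] foot [ 0.5479 -0.0049  0.    ]
[(np.float64(263.6585296431828), np.float64(162.93698331928545)), (np.float64(291.33628209865816), np.float64(191.76899097701303)), (np.float64(252.91962194686008), np.float64(217.1885555069273)), (np.float64(225.96018468325326), np.float64(186.70538638719097))]
2 [ 0.6695 -0.0957  0.1624] [ 0.0001  0.0001 -0.     -0.0001] foot [ 0.5489 -0.0091  0.    ]
4 [ 0.6698 -0.0962  0.1588] [-0.0589 -0.0673 -0.195   0.0156  0.1207  0.2163  0.1277 -0.1718] foot [ 0.5495 -0.0091  0.    ]
```

```bash
cat >> fit.py <<'E'
def toolR(th):
    # tool y down; tool x = pushing direction yaw th or opposite, whichever near
    y=np.array([0,0,-1.]);x=np.array([np.cos(th),np.sin(th),0]);return np.c_[x,y,np.cross(x,y)]
def rel(pos,th,flip=False):
    o=ctrl.get_obs();R0=R.from_rotvec(o['tool_rot']).as_matrix()
    T=toolR(th+(np.pi if flip else 0))
    return R0.T@(np.array(pos)-o['tool_pos']),np.degrees(R.from_matrix(R0.T@T).as_rotvec())
E
python3 - <<'E'
from fit import *
np.set_printoptions(precision=4,suppress=True)
o=ctrl.get_obs();print(R.from_rotvec(o['tool_rot']).as_matrix(),o['q'])
th=-1.5
P=np.array([.522,.128])-.096*np.array([np.cos(th),np.sin(th)]);print(P)
for f in (0,1):print(rel([*P,.30],th,f))
E
```

```text
[[-0.8957  0.      0.4447]
 [-0.4447  0.     -0.8957]
 [-0.     -1.     -0.    ]] [-1.229   0.0527  1.6129  0.      1.476  -0.119 ]
[0.5152 0.2238]
(array([-0.561 , -0.0687, -0.5963]), array([ -0.0005, -67.6528,  -0.002 ]))
(array([-0.561 , -0.0687, -0.5963]), array([  0.0022, 112.3472,  -0.0006]))
```

>>> arm_command(steps=[[[-0.03, -0.07, -0.03], [0, 0, 0], 0], [[-0.07, -0.07, -0.07], [0, -8, 0], 0], [[-0.1, -0.07, -0.1], [0, -16, 0], 0], [[-0.13, -0.07, -0.14], [0, -24, 0], 0], [[-0.17, -0.07, -0.18], [0, -32, 0], 0]], force=20)

```text
t: 1.5
tool_pos: [0.3428, -0.3458, 0.3019]
tool_rot: [-0.899, 1.598, -1.601]
contact_force: [0.9, 0.1, 0.0]
opening: 0.0122
```

Run:
```python
from fit import *
np.set_printoptions(precision=4,suppress=True)
o=ctrl.get_obs();print(o['t'],o['tool_pos'],o['q'])
print(rel([.515,.224,.30],-1.5))
```

```text
1.5 [ 0.3428 -0.3458  0.3019] [-0.9429 -0.3185  1.8335  0.0002  1.6249 -0.3962]
(array([-0.5763,  0.0014, -0.1491]), array([ -0.0818, -35.3758,   0.0571]))
```

>>> arm_command(steps=[[[-0.1, 0, -0.026], [0, -7, 0], 0], [[-0.2, 0, -0.052], [0, -14, 0], 0], [[-0.3, 0, -0.078], [0, -21, 0], 0], [[-0.4, 0, -0.104], [0, -28, 0], 0], [[-0.5, 0, -0.13], [0, -35, 0], 0]])

```text
t: 2.0
tool_pos: [0.4146, -0.106, 0.3019]
tool_rot: [-1.241, 1.156, -1.161]
contact_force: [1.4, 0.8, -0.2]
opening: 0.0003
```

Run:
```python
from fit import *
np.set_printoptions(precision=4,suppress=True)
o=ctrl.get_obs();print(o['t'],o['tool_pos'],o['q'])
print(rel([.515,.224,.20],-1.5))
```

```text
2.0 [ 0.4146 -0.106   0.3019] [-0.4242 -0.477   1.9495 -0.0007  1.666  -0.4931]
(array([-0.3226,  0.1016,  0.1226]), array([-0.1381, -0.1163,  0.1177]))
```

>>> arm_command(steps=[[[-0.32, 0.1, 0.123], [0, 0, 0], 0], [[-0.32, 0.1, 0.123], [0, 0, 0], 0], [[-0.32, 0.1, 0.123], [0, 0, 0], 0], [[-0.32, 0.1, 0.123], [0, 0, 0], 0], [[-0.32, 0.1, 0.123], [0, 0, 0], 0]])

```text
t: 2.5
tool_pos: [0.4851, 0.1238, 0.2317]
tool_rot: [-1.24, 1.154, -1.161]
contact_force: [1.5, -0.9, 0.3]
opening: -0.0003
```

>>> arm_command(steps=[[[-0.1, 0.03, 0.037], [0, 0, 0], 0], [[-0.1, 0.03, 0.037], [0, 0, 0], 0], [[-0.1, 0.03, 0.037], [0, 0, 0], 0]])

```text
t: 2.8
tool_pos: [0.5146, 0.2296, 0.1995]
tool_rot: [-1.244, 1.153, -1.157]
contact_force: [-0.2, -0.3, 0.1]
opening: 0.0001
```

Run:
```python
from fit import *
np.set_printoptions(precision=4,suppress=True)
o=ctrl.get_obs();print(o['t'],o['tool_pos'],o['q'],o['contact_force'])
print(rel([.515,.224,.20],-1.5))
for n in('wrist','top','scene'):
    p=ctrl.get_image(n);save(p,n+'2');print(p['world_from_camera'],p['camera_matrix'][0])
    if n=='scene':print(fitw([p],[.522,.128,-1.5]))
    if n=='top':print(fitw([p],[.522,.128,-1.5]))
```

```text
2.8 [0.5146 0.2296 0.1995] [ 0.2885 -0.0721  1.7904 -0.0019  1.4229  0.2154] [-0.2477 -0.3167  0.1024]
(array([ 0.0056, -0.0005,  0.    ]), array([-0.0474,  0.1498,  0.1022]))
[[ 0.9974 -0.0686 -0.0223  0.5082]
 [ 0.0721  0.9475  0.3115  0.3094]
 [-0.0002 -0.3123  0.95    0.3422]
 [ 0.      0.      0.      1.    ]] [332.8346   0.     322.3669]
[[-0.0009  0.9858 -0.1678  0.3665]
 [-1.     -0.0011 -0.0009  0.0368]
 [-0.001   0.1678  0.9858  1.0676]
 [ 0.      0.      0.      1.    ]] [390.9992   0.     316.2181]
[644]
(array([ 0.5225,  0.1319, -1.4895]), np.float64(0.06455973693825356))
[[-0.8613 -0.4272  0.275   0.8981]
 [ 0.508  -0.7281  0.4601  0.6023]
 [ 0.0037  0.536   0.8442  1.1519]
 [ 0.      0.      0.      1.    ]] [485.0427   0.     319.3133]
[618]
(array([ 0.5218,  0.1262, -1.4959]), np.float64(0.09256297988451044))
```

View pics/wrist2.png

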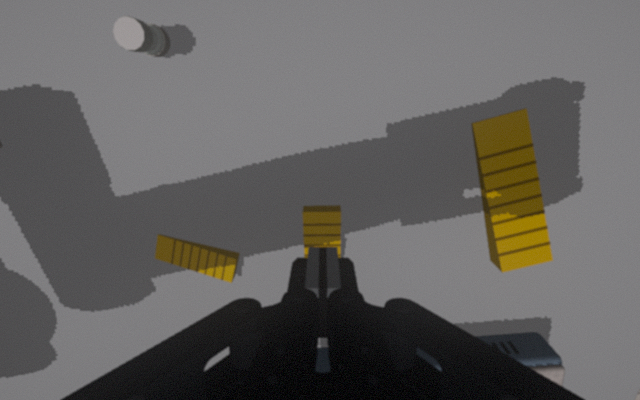

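View pics/scene2.png

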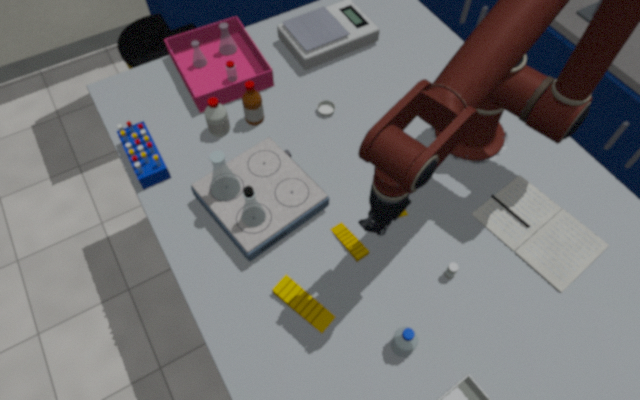

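Run:
```python
from fit import *
np.set_printoptions(precision=4,suppress=True)
p=ctrl.get_image('wrist')
import pickle;pickle.dump(p,open('w.pkl','wb'))
a=cv2.resize(p['img'][190:290,270:380],None,fx=7,fy=6,interpolation=cv2.INTER_CUBIC);cv2.imwrite('pics/wz.png',a[...,::-1])
for v,z in((206,0),(206,.02),(211,.02)):print(at(p,304,v,z),at(p,341,v,z))
```

```text
[0.4975 0.1828 0.    ] [0.538  0.1856 0.    ]
[0.4982 0.19   0.02  ] [0.5363 0.1926 0.02  ]
[0.4985 0.1845 0.02  ] [0.5368 0.1871 0.02  ]
```

View pics/wz.png

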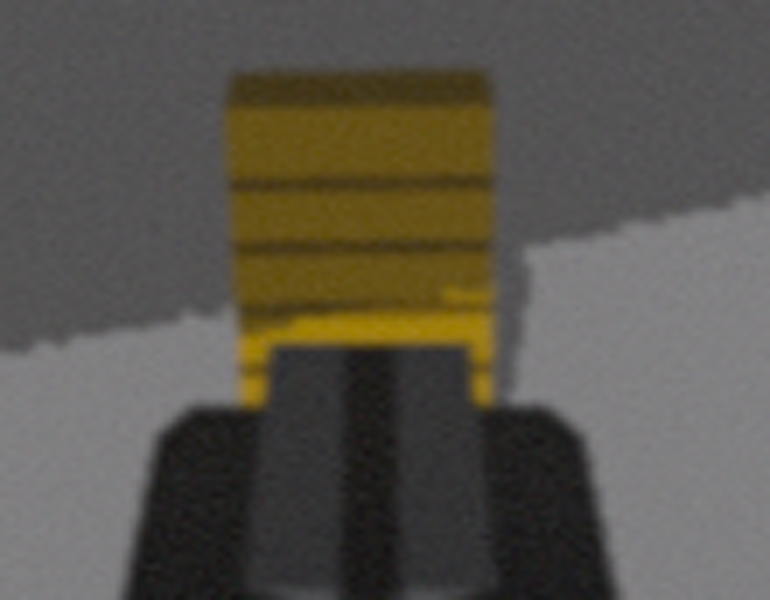

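>>> arm_command(steps=[[[0.005, 0.05, 0], [0, 0, 0], 0], [[0.005, 0.1, 0], [0, 0, 0], 0], [[0.005, 0.15, 0], [0, 0, 0], 0], [[0.005, 0.175, 0], [0, 0, 0], 0], [[0.005, 0.185, 0], [0, 0, 0], 0]])

```text
t: 3.5
tool_pos: [0.5144, 0.2174, 0.0144]
tool_rot: [-1.244, 1.158, -1.163]
contact_force: [0.3, 0.3, 0.2]
opening: 0.0
```

Run:
```python
from fit import *
np.set_printoptions(precision=4,suppress=True)
o=ctrl.get_obs();print(o['t'],o['tool_pos'],o['q'],o['contact_force'])
print(rel([.515,.224,.008],-1.5))
```

```text
3.5 [0.5144 0.2174 0.0144] [ 0.2687  0.1349  1.916  -0.0044  1.0923  0.2041] [0.2599 0.3208 0.2164]
(array([-0.0065,  0.0064,  0.0011]), array([ 0.0476, -0.2377,  0.2393]))
```

>>> arm_command(steps=[[[0.0, 0.007, 0.001], [0, 0, 0], 0], [[0.0, 0.007, 0.001], [0, 0, 0], 0], [[0.0, 0.007, 0.001], [0, 0, 0], 0]])

```text
t: 3.8
tool_pos: [0.517, 0.2175, 0.0094]
tool_rot: [-1.24, 1.157, -1.164]
contact_force: [0.6, -0.3, -0.0]
opening: 0.0002
```

Run:
```python
from fit import *
from scipy.optimize import fsolve
np.set_printoptions(precision=4,suppress=True)
o=ctrl.get_obs();print(o['t'],o['tool_pos'],o['q'],o['contact_force'])
foot=np.array([.5485,-.007]);S=np.array([.522,.1285]);t0=-1.495
H0=S-.06*np.array([np.cos(t0),np.sin(t0)])
def end(s,k):
    th=t0+k*s; H=H0+np.array([np.sin(th)-np.sin(t0),-(np.cos(th)-np.cos(t0))])/k
    return H,th
def e(a):
    H,th=end(*a);d=np.array([np.cos(th),np.sin(th)]);r=foot-H
    return [r@d-.067,-r[0]*d[1]+r[1]*d[0]]
s,k=fsolve(e,[.13,1.5]);print(s,k,end(s,k))
np.save('arc.npy',[*H0,t0,s,k])
for f in (0,.2,.4,.6,.8,.9,1):
    H,th=end(max(f*s,1e-6),k);P=H-.011*np.array([np.cos(th),np.sin(th)])
    print(round(f*s,4),P,th,rel([*P,.008],th))
```

```text
3.8 [0.517  0.2175 0.0094] [ 0.2675  0.1461  1.9136 -0.0045  1.0801  0.2036] [ 0.6247 -0.3296 -0.0412]
0.13094348918554952 0.9335521587335769 (array([0.5353, 0.0587]), np.float64(-1.3727574229987236))
0.0 [0.5166 0.1993] -1.4949990664478414 (array([ 0.0181,  0.0015, -0.0016]), array([-0.1464, -0.5592,  0.2031]))
0.0262 [0.5187 0.1732] -1.4705514845997447 (array([ 0.0443,  0.0016, -0.0013]), array([-0.1439, -1.96  ,  0.2049]))
0.0524 [0.5213 0.1471] -1.4461029691994896 (array([ 0.0705,  0.0017, -0.0003]), array([-0.1414, -3.3608,  0.2066]))
0.0786 [0.5246 0.1212] -1.4216544537992342 (array([0.0966, 0.0018, 0.0013]), array([-0.1389, -4.7616,  0.2084]))
0.1048 [0.5286 0.0953] -1.3972059383989788 (array([0.1227, 0.0019, 0.0035]), array([-0.1364, -6.1624,  0.2101]))
0.1178 [0.5308 0.0824] -1.3849816806988513 (array([0.1357, 0.0019, 0.0049]), array([-0.1351, -6.8628,  0.2109]))
0.1309 [0.5332 0.0695] -1.3727574229987236 (array([0.1488, 0.002 , 0.0064]), array([-0.1338, -7.5632,  0.2118]))
```

>>> arm_command(steps=[[[0.01, 0.002, -0.001], [0, -0.5, 0], 0], [[0.018, 0.002, -0.0015], [0, -0.6, 0], 0], [[0.027, 0.002, -0.0015], [0, -1, 0], 0], [[0.036, 0.002, -0.0015], [0, -1.5, 0], 0], [[0.044, 0.002, -0.0013], [0, -2, 0], 0]])

```text
t: 4.3
tool_pos: [0.5188, 0.1727, 0.0079]
tool_rot: [-1.256, 1.131, -1.138]
contact_force: [0.1, 1.4, 0.7]
opening: 0.0001
```

```bash
cat > chk.py <<'E'
from fit import *
import sys
np.set_printoptions(precision=4,suppress=True)
o=ctrl.get_obs();M=R.from_rotvec(o['tool_rot']).as_matrix();print(o['t'],o['tool_pos'],'yaw',np.arctan2(M[1,0],M[0,0]),o['contact_force'],o['wrist_torque'])
H=eval(sys.argv[1]) 
foot=np.array([.5485,-.007])
W=[]
for n,off in (('top',[0,.0031]),('scene',[0,-.0034])):
    p=ctrl.get_image(n);save(p,n+'_%.2f'%o['t'])
    w,f=fitw([p],H);w[:2]-=off;print(n,w,f);W.append(w)
w=np.mean(W,0);F=foot-w[:2];c,sn=np.cos(w[2]),np.sin(w[2]);print('foot in wedge',F@[c,sn],F@[-sn,c])
H0x,H0y,t0,s,k=np.load('arc.npy')
for L in (.0,.02,.04,.0524,.0786,.1048,.115,.12,.125,.131,.136,.141):
    th=t0+k*L; Hh=np.array([H0x,H0y])+np.array([np.sin(th)-np.sin(t0),-(np.cos(th)-np.cos(t0))])/k
    P=Hh-.011*np.array([np.cos(th),np.sin(th)]);print(L,*rel([*P,.008],th))
E
python3 chk.py [.525,.105,-1.48]
```

```text
4.3 [0.5188 0.1727 0.0079] yaw -1.4694963039829352 [0.0947 1.3581 0.6956] [ 0.1866  0.0362 -0.0158]
[501]
top [ 0.5261  0.0761 -1.4793] 0.3512739227427498
[386]
scene [ 0.5286  0.0672 -1.4653] 0.6497612516509195
foot in wedge 0.08031426198679542 0.013335285133435168
0.0 [-0.0271 -0.0006  0.0008] [-0.1223  1.3853  0.2403]
0.02 [-0.0071 -0.0006  0.0003] [-0.12    0.3156  0.2414]
0.04 [ 0.0129 -0.0005  0.0001] [-0.1178 -0.7542  0.2426]
0.0524 [ 0.0253 -0.0004  0.0002] [-0.1164 -1.4175  0.2432]
0.0786 [ 0.0515 -0.0003  0.0009] [-0.1134 -2.8189  0.2447]
0.1048 [ 0.0776 -0.0002  0.0023] [-0.1104 -4.2203  0.2461]
0.115 [ 0.0878 -0.0001  0.003 ] [-0.1092 -4.7659  0.2466]
0.12 [ 0.0928 -0.0001  0.0033] [-0.1087 -5.0333  0.2469]
0.125 [ 0.0978 -0.0001  0.0037] [-0.1081 -5.3007  0.2471]
0.131 [ 0.1038 -0.0001  0.0042] [-0.1074 -5.6217  0.2474]
0.136 [ 0.1087 -0.0001  0.0047] [-0.1068 -5.8891  0.2477]
0.141 [ 0.1137 -0.      0.0052] [-0.1062 -6.1566  0.248 ]
```

Run:
```python
import cv2
a=cv2.imread('pics/top_4.30.png')[150:260,230:360];b=cv2.imread('pics/scene_4.30.png')[170:280,270:400]
cv2.imwrite('pics/c1.png',cv2.resize(cv2.hconcat([a,b]),None,fx=3,fy=3,interpolation=cv2.INTER_CUBIC))
from h import *
p=ctrl.get_image('wrist');save(p,'w3')
```

```text
(no output)
```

View pics/c1.png

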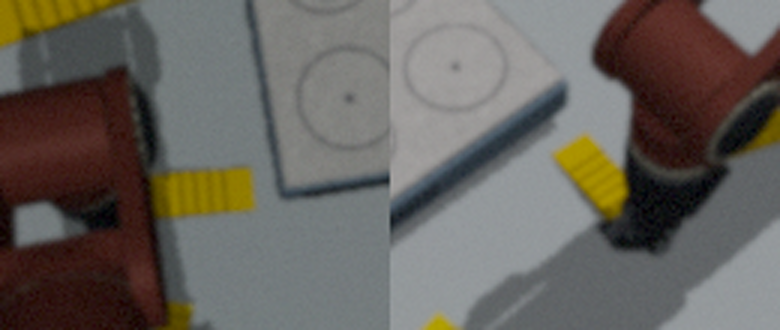

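View pics/w3.png

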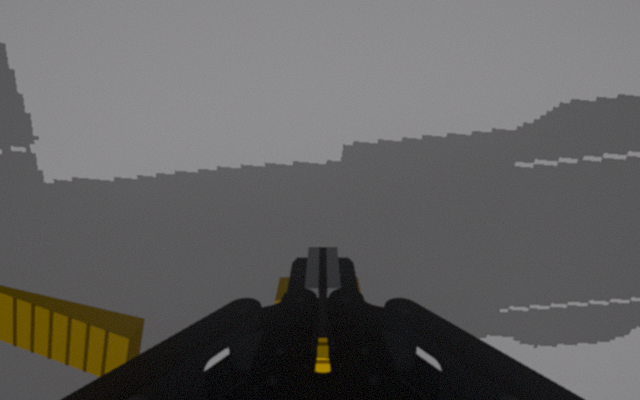

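Run:
```python
from fit import *
p=ctrl.get_image('top')
print(at(p,314,206,.002),at(p,314,220.3,.002))
a=cv2.resize(p['img'][195:235,270:340],None,fx=10,fy=10,interpolation=cv2.INTER_CUBIC);cv2.imwrite('pics/c2.png',a[...,::-1])
```

```text
[0.54694149 0.04384825 0.002     ] [0.50709839 0.04384738 0.002     ]
```

>>> arm_command(steps=[[[0.012, 0, 0], [0, -0.7, 0], 0], [[0.025, 0, 0.0002], [0, -1.4, 0], 0], [[0.034, 0, 0.0005], [0, -1.9, 0], 0], [[0.043, 0, 0.0007], [0, -2.4, 0], 0], [[0.0515, 0, 0.0009], [0, -2.8, 0], 0]])

```text
t: 5.0
tool_pos: [0.5243, 0.1214, 0.0073]
tool_rot: [-1.278, 1.095, -1.101]
contact_force: [0.9, 0.7, -0.5]
opening: 0.0001
```

```bash
python3 chk.py [.53,.048,-1.43]
python3 - <<'E'
from fit import *
p=ctrl.get_image('top')
a=cv2.resize(p['img'][190:240,270:370],None,fx=7,fy=7,interpolation=cv2.INTER_CUBIC);cv2.imwrite('pics/c3.png',a[...,::-1])
E
```

```text
5.0 [0.5243 0.1214 0.0073] yaw -1.4208462819293797 [ 0.9126  0.7494 -0.4945] [ 0.0246  0.0364 -0.0151]
[289]
top [ 0.5371  0.0176 -1.4333] 1.3070086165954269
[280]
scene [ 0.5358  0.0151 -1.5385] 1.1596638655462184
foot in wedge 0.024272392847249635 0.010048051543872462
0.0 [-0.0786 -0.0008  0.0037] [-0.1001  4.1547  0.2417]
0.02 [-0.0587 -0.0008  0.0022] [-0.0979  3.0849  0.2426]
0.04 [-0.0387 -0.0007  0.0011] [-0.0956  2.0151  0.2435]
0.0524 [-0.0263 -0.0006  0.0006] [-0.0942  1.3519  0.244 ]
0.0786 [-0.0001 -0.0005  0.0001] [-0.0912 -0.0495  0.2451]
0.1048 [ 0.0261 -0.0004  0.0002] [-0.0882 -1.4509  0.2462]
0.115 [ 0.0363 -0.0004  0.0004] [-0.087  -1.9965  0.2467]
0.12 [ 0.0413 -0.0003  0.0005] [-0.0864 -2.264   0.2469]
0.125 [ 0.0463 -0.0003  0.0006] [-0.0859 -2.5314  0.2471]
0.131 [ 0.0523 -0.0003  0.0009] [-0.0852 -2.8523  0.2473]
0.136 [ 0.0573 -0.0003  0.0011] [-0.0846 -3.1198  0.2475]
0.141 [ 0.0623 -0.0002  0.0013] [-0.084  -3.3872  0.2477]
```

View pics/c3.png

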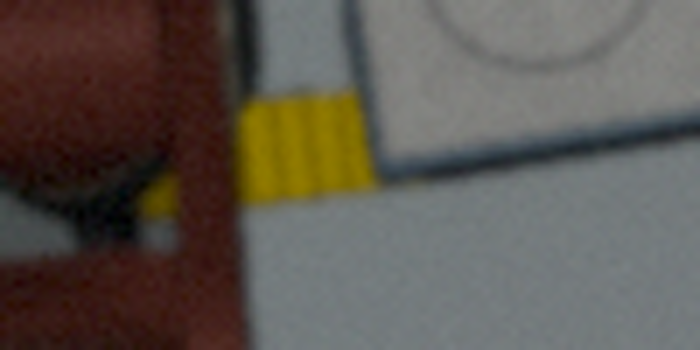

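Run:
```python
from fit import *
p=ctrl.get_image('top');o=ctrl.get_obs()
t=-1.421;d=np.array([np.cos(t),np.sin(t)]);n=np.array([-d[1],d[0]])
for uv in ((250,98),(250,206),(355,92),(340,192)):
    X=at(p,270+uv[0]/7-.43,190+uv[1]/7-.43,.006)[:2];X[1]-=.0031
    print(X,(X-o['tool_pos'][:2])@d,(X-o['tool_pos'][:2])@n)
F=np.array([.5485,-.007])-o['tool_pos'][:2];print('foot',F@d,F@n)
```

```text
[0.55308515 0.06474973] 0.06060840992765439 0.01974964320223173
[0.51018827 0.06458833] 0.05436621655543951 -0.02269094199242972
[0.55543911 0.02339135] 0.10185493523207291 0.015905054369631508
[0.51567871 0.0293706 ] 0.09000893701290684 -0.022517766745805592
foot 0.1308703782997667 0.004508143975969069
```

>>> arm_command(steps=[[[0.01, 0, 0], [0, -0.6, 0], 0], [[0.02, 0, 0], [0, -1.1, 0], 0], [[0.03, 0, 0.0005], [0, -1.7, 0], 0], [[0.037, 0, 0.001], [0, -2.1, 0], 0], [[0.042, 0, 0.001], [0, -2.3, 0], 0]])

```text
t: 5.7
tool_pos: [0.5319, 0.0795, 0.0077]
tool_rot: [-1.294, 1.066, -1.073]
contact_force: [-0.1, 0.5, -0.1]
opening: -0.0002
```

>>> arm_command(steps=[[[0.002, 0, 0], [0, -0.1, 0], 0], [[0.004, 0, 0], [0, -0.2, 0], 0]])

```text
t: 5.9
tool_pos: [0.5326, 0.0757, 0.0077]
tool_rot: [-1.294, 1.065, -1.07]
contact_force: [-0.9, 4.3, 1.1]
opening: 0.0001
```

```bash
cat > ob.py <<'E'
from fit import *
np.set_printoptions(precision=4,suppress=True)
o=ctrl.get_obs();M=R.from_rotvec(o['tool_rot']).as_matrix();t=np.arctan2(M[1,0],M[0,0])
d=np.array([np.cos(t),np.sin(t)]);n=np.array([-d[1],d[0]])
F=np.array([.5485,-.007])-o['tool_pos'][:2];print(o['t'],o['tool_pos'],'yaw',t,'push',o['contact_force'][:2]@d,'F',o['contact_force'],'foot in wedge est',F@d-.071,F@n+.002)
E
python3 ob.py
```

```text
5.9 [0.5326 0.0757 0.0077] yaw -1.3794899459223378 push -4.381540333024227 F [-0.8643  4.2956  1.1151] foot in wedge est 0.013200597964068916 0.0019227743974449003
```

>>> arm_command(steps=[[[0.0005, 0, 0], [0, 0, 0], 0], [[0.0008, 0, 0], [0, 0, 0], 0]])

```text
t: 6.1
tool_pos: [0.5326, 0.0754, 0.0077]
tool_rot: [-1.294, 1.065, -1.069]
contact_force: [0.0, 2.7, 0.4]
opening: -0.0001
```

```bash
python3 ob.py
```

```text
6.1 [0.5326 0.0754 0.0077] yaw -1.3793838465176036 push -2.675960983738852 F [0.0073 2.7271 0.3862] foot in wedge est 0.012952537302737502 0.0018952597682842572
```

>>> arm_command(steps=[[[0.001, 0, 0], [0, 0, 0], 0], [[0.002, 0, 0], [0, 0, 0], 0], [[0.0025, 0, 0], [0, 0, 0], 0]])

```text
t: 6.4
tool_pos: [0.5328, 0.0741, 0.0077]
tool_rot: [-1.292, 1.067, -1.067]
contact_force: [-1.1, 6.5, 1.1]
opening: 0.0001
```

```bash
python3 ob.py
```

```text
6.4 [0.5328 0.0741 0.0077] yaw -1.379579180874212 push -6.58420116514074 F [-1.1164  6.4903  1.0848] foot in wedge est 0.011620931058603567 0.002019702389444678
```

>>> arm_command(steps=[[[0.0015, 0, 0], [0, 0, 0], 0], [[0.003, 0, 0], [0, 0, 0], 0], [[0.0035, 0, 0], [0, 0, 0], 0]])

```text
t: 6.7
tool_pos: [0.533, 0.0727, 0.0078]
tool_rot: [-1.29, 1.07, -1.064]
contact_force: [-0.9, 10.4, 2.1]
opening: 0.0
```

```bash
python3 ob.py
python3 - <<'E'
from fit import *
for n in('scene','top'):
    p=ctrl.get_image(n);save(p,n+'5')
    D=dots(p,[.6688,-.0911,.1665] if n=='top' else [.6695,-.0957,.1624]);print(np.round(D,2))
E
```

```text
6.7 [0.533  0.0727 0.0078] yaw -1.380120564553522 push -10.412777829804954 F [-0.9222 10.427   2.0939] foot in wedge est 0.010199632213915621 0.002156407132772615
[[263.73 162.74]
 [291.37 191.62]]
[[392.73 174.47]
 [346.08 182.16]]
```

View pics/scene5.png

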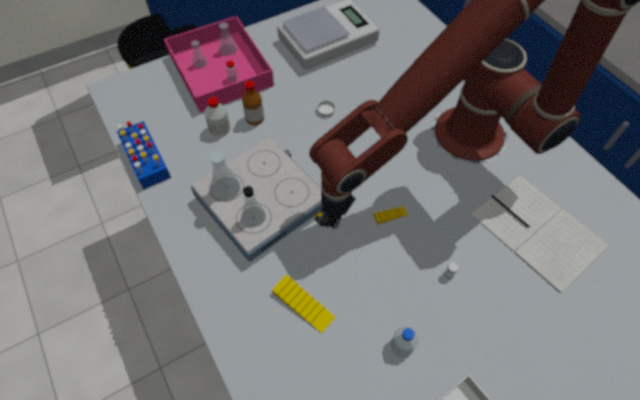

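>>> arm_command(steps=[[[-0.015, 0, 0], [0, 0, 0], 0], [[-0.03, 0, 0], [0, 0, 0], 0], [[-0.04, -0.05, 0], [0, 0, 0], 0], [[-0.04, -0.1, 0], [0, 0, 0], 0], [[-0.04, -0.13, 0], [0, 0, 0], 0]])

```text
t: 7.3
tool_pos: [0.5267, 0.1123, 0.142]
tool_rot: [-1.288, 1.064, -1.067]
contact_force: [1.9, 0.6, -0.2]
opening: -0.0001
```

```bash
python3 ob.py
python3 - <<'E'
from fit import *
np.set_printoptions(precision=4,suppress=True)
print(rel([.560,-.015,.13],-1.38))
E
```

```text
7.3 [0.5267 0.1123 0.142 ] yaw -1.378426231188102 push -0.2338354184985349 F [ 1.8848  0.6053 -0.1733] foot in wedge est 0.050303143672524295 0.0005925100757143715
(array([0.1314, 0.0116, 0.0083]), array([-0.3268,  0.0897, -0.1656]))
```

>>> arm_command(steps=[[[0.04, 0, 0.003], [0, 0, 0], 0], [[0.08, 0, 0.006], [0, 0, 0], 0], [[0.12, 0.005, 0.008], [0, 0, 0], 0], [[0.131, 0.012, 0.008], [0, 0, 0], 0], [[0.131, 0.012, 0.008], [0, 0, 0], 0]])

```text
t: 7.8
tool_pos: [0.5589, -0.0153, 0.1282]
tool_rot: [-1.289, 1.067, -1.067]
contact_force: [-0.4, 0.3, -1.0]
opening: -0.0003
```

```bash
python3 ob.py
python3 - <<'E'
from fit import *
np.set_printoptions(precision=4,suppress=True)
print(rel([.560,-.015,.08],-1.38))
p=ctrl.get_image('scene');save(p,'scene6')
a=cv2.resize(p['img'][150:280,200:400],None,fx=3.8,fy=3.8,interpolation=cv2.INTER_CUBIC);cv2.imwrite('pics/s6z.png',a[...,::-1])
E
```

```text
7.8 [ 0.5589 -0.0153  0.1282] yaw -1.3804202072936347 push -0.39203059312474864 F [-0.3984  0.3225 -1.0298] foot in wedge est -0.08115804951040628 -0.006652748170371779
(array([0.    , 0.0483, 0.001 ]), array([-0.1861, -0.0244, -0.1838]))
```

View pics/s6z.png

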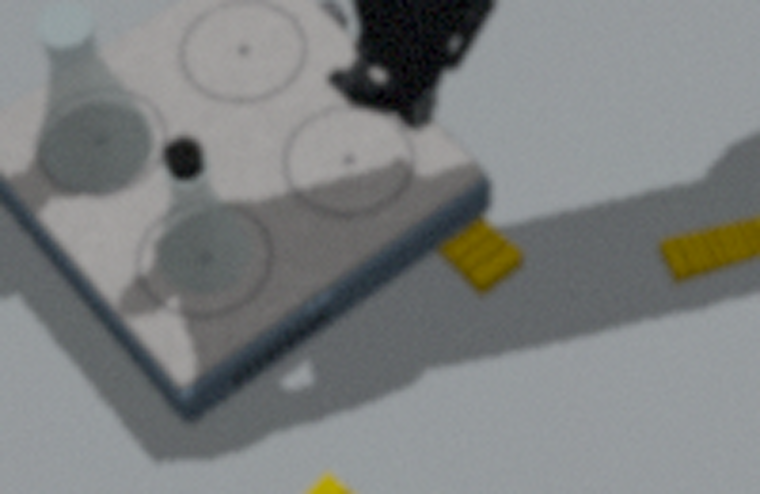

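The wedge's rear part sticks out under the front left corner, at about (480,255) in the crop. The fingers hang above that corner. I'll go down and press now.

>>> arm_command(steps=[[[0, 0.02, 0.001], [0, 0, 0], 0], [[0, 0.035, 0.001], [0, 0, 0], 0], [[0, 0.042, 0.001], [0, 0, 0], 0], [[0, 0.046, 0.001], [0, 0, 0], 0], [[0, 0.049, 0.001], [0, 0, 0], 0]])

```text
t: 8.35
tool_pos: [0.56, -0.0134, 0.0795]
tool_rot: [-1.289, 1.066, -1.065]
contact_force: [1.1, 0.8, 0.8]
opening: 0.0003
```

>>> arm_command(steps=[[[0, 0.001, 0], [0, 0, 0], 0], [[0, 0.002, 0], [0, 0, 0], 0], [[0, 0.003, 0], [0, 0, 0], 0]])

```text
t: 8.65
tool_pos: [0.5605, -0.0134, 0.077]
tool_rot: [-1.288, 1.065, -1.066]
contact_force: [0.6, 0.7, -0.0]
opening: 0.0004
```

>>> arm_command(steps=[[[0, 0.001, 0], [0, 0, 0], 0], [[0, 0.002, 0], [0, 0, 0], 0], [[0, 0.003, 0], [0, 0, 0], 0], [[0, 0.004, 0], [0, 0, 0], 0]])

```text
t: 9.05
tool_pos: [0.5605, -0.0135, 0.0732]
tool_rot: [-1.288, 1.065, -1.066]
contact_force: [-2.6, 0.2, 6.6]
opening: 0.0002
```

Contact at about 74 mm with 6.6 N. I'll increase it a little and hold.

>>> arm_command(steps=[[[0, 0.001, 0], [0, 0, 0], 0], [[0, 0.0015, 0], [0, 0, 0], 0], [[0, 0.0015, 0], [0, 0, 0], 0]])

```text
t: 9.35
tool_pos: [0.5606, -0.0135, 0.0731]
tool_rot: [-1.289, 1.066, -1.065]
contact_force: [-5.1, 0.6, 7.9]
opening: -0.0001
```

>>> arm_command(steps=[[[-0.0005, 0.002, 0], [0, 0, 0], 0], [[-0.0005, 0.002, 0], [0, 0, 0], 0], [[-0.0005, 0.002, 0], [0, 0, 0], 0], [[-0.0005, 0.002, 0], [0, 0, 0], 0], [[-0.0005, 0.002, 0], [0, 0, 0], 0]])

```text
t: 9.85
tool_pos: [0.5606, -0.0134, 0.0731]
tool_rot: [-1.29, 1.066, -1.065]
contact_force: [-6.5, 0.0, 10.8]
opening: -0.0001
```

>>> arm_command(steps=[[[0, -0.01, 0], [0, 0, 0], 0], [[0, -0.04, 0], [0, 0, 0], 0], [[0, -0.09, 0], [0, 0, 0], 0], [[-0.04, -0.13, 0], [0, 0, 0], 0], [[-0.09, -0.15, 0], [0, 0, 0], 0]])

```text
t: 10.35
tool_pos: [0.5466, 0.0652, 0.2242]
tool_rot: [-1.284, 1.063, -1.072]
contact_force: [0.8, 0.2, 0.2]
opening: 0.0002
```

```bash
python3 ob.py
python3 - <<'E'
from fit import *
np.set_printoptions(precision=4,suppress=True)
for n,g in (('scene',[.6695,-.0957,.1624]),('top',[.6688,-.0911,.1665])):
    p=ctrl.get_image(n);save(p,n+'7')
    D=dots(p,g);print(n,np.round(D,2))
E
```

```text
10.35 [0.5466 0.0652 0.2242] yaw -1.381771211197663 push -0.09034340603035645 F [0.7593 0.2372 0.1724] foot in wedge est 0.0002379663678889754 -0.009701828871352914
scene [[263.7  162.81]
 [291.3  191.58]]
top [[392.82 174.46]
 [346.16 182.22]]
```

View pics/scene7.png

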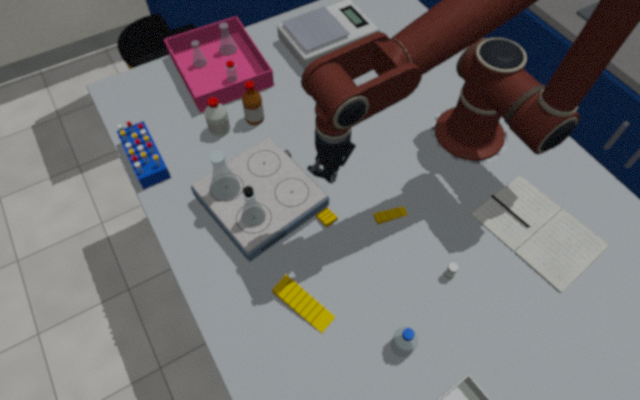

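Run:
```python
from fit import *
np.set_printoptions(precision=4,suppress=True)
p=ctrl.get_image('scene')
m=mask(p,np.array(proj(p,[.537,.05,.015])))
c,_=cv2.findContours(m,cv2.RETR_EXTERNAL,cv2.CHAIN_APPROX_NONE)
print(c[0].reshape(-1,2).max(0),c[0].reshape(-1,2).min(0))
V=[proj(p,X+[0,-.0034,0]) for X in wedge_verts(.535+.06*np.cos(-1.38),.062+.06*np.sin(-1.38),-1.38)]
print(np.round(V,1)[[0,1,4,5]])
a=cv2.resize(p['img'][190:240,300:360],None,fx=8,fy=8,interpolation=cv2.INTER_CUBIC)[...,::-1].copy()
for v in np.array(V)[[0,1,4,5]]: cv2.circle(a,tuple(((v-[300,190]+.5)*8).astype(int)),3,(0,0,255),1)
cv2.imwrite('pics/f.png',a)
```

```text
[336 226] [316 208]
[[336.5 220. ]
 [325.7 228.4]
 [336.8 216.3]
 [325.8 224.8]]
```

View pics/f.png

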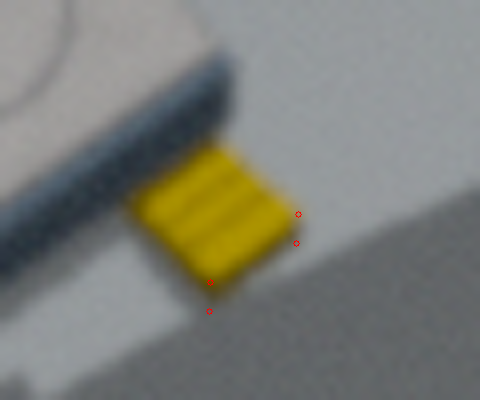

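The heel sits where the pushing fingers left it, within about 2 px. Handing in.

```bash
python3 -c "
from station import ctrl
print(ctrl.get_obs()['contact_force']);print(ctrl.finish_job())"
```

```text
[ 0.63784394  0.83810808 -0.85445121]
the job is handed in; nothing more can be done
None
```

I pushed the middle-sized wedge thin end first under the bare foot, with shut fingers on its heel, until the push force reached about 10 N. I then pressed the top of that corner and handed the job in; it reports no verdict.

- **Press check:** the press rose from 6.6 to 10.8 N. The last 0.5 s went from 7.9 to 10.8 N while the fingertips stayed at about 73 mm, so the corner did not yield. The arm also read about 6 N sideways during the press.
- **Wedge position:** I estimate the foot lies about 10 mm ahead of the wedge's centre and 2 mm off its middle line. The wedge's heel shows within about 2 px (3–4 mm) of where the push left it.
- **Stirrer and other things:** the stirrer's marks moved less than 0.3 px from before, and the last scene picture showed nothing else disturbed. The arm was clear of everything at hand-in.
- **Disagreements:** the top and scene cameras differed by 4–7 mm in y, so I used their average; for the wedge, the wrist camera agreed with it. The outline fits of the wedge were poor while the gripper hid it, so I steered by the tool pose and points read by hand from the picture.

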